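# Slide the slotted bar board out over the edge of the serving step

## Task

Of the two thin wooden boards lying on the low steel step, push the one with the hand slot towards the step's far edge (the one away from the robot) until its slotted end sticks out 45 mm past that edge, square to it, so that the whole slot hangs free for a hand. Slide it with the fingertips only, keeping it flat on the step and never lifting it, and leave the plain board, the cup on the step and everything else where they are. Finish with the gripper clear.

Things in the scene. Friction and masses are not known exactly. Their poses are not given: they have to be found in the camera images.
- step: Low fixed stainless step, 280 mm deep (its x), 460 mm wide (its y), flat top 50 mm above the table. Origin: centre of its underside, on the table. Its +x points roughly away from the robot, the way to push; far edge of the top at x = +140 mm. Its place and heading differ each time (up to about 13 degrees).
- step_edge (a point): Middle of the step's far edge, at the height of its top; axes as the step's (x points outwards across the edge, y along the edge, z up). The overhang is how far slot_end lies ahead of this point along this x.
- slot_board: Thin loose wooden board to push: 140 (its x) x 110 x 8 mm, 70 to 120 g, through slot 20 x 60 mm (long side across) 12 mm from the +x end. Origin: centre of underside. Flat on the step's left or right half, middle 115 mm off the step's middle line, slotted end towards the far edge, 25 to 60 mm short of it, up to 12 degrees off square. Stops when the push stops.
- slot_end (a point): Middle of the slotted (+x) end of that board, at its underside, 70 mm ahead of the board's origin; axes as the board's.
- plain_board: Board of the same wood and outline (140 x 110 x 8 mm) without a slot, lying on the other half of the step; leave it alone. Origin: centre of its underside.
- cup: White foam cup, loose, upright on the step between the two boards, 35 to 70 mm from the far edge: 85 mm tall, 52 mm across the rim, 38 mm at the foot; leave it alone. Origin: centre of its underside.
- bottle_a: Juice-coloured bottle, 54 mm across, 150 mm tall, standing on the table beside the step; leave alone. Origin: centre of its underside.
- bottle_b: White bottle, 54 mm across, 150 mm tall, standing on the table beside the step; leave alone. Origin: centre of its underside.
- pitcher: Lime-green open jug with a handle, 100 mm across, 170 mm tall, on the table beside the step; leave alone. Origin: centre of its underside.
- bowl: Steel bowl, 110 mm across, 50 mm tall, on the table beside the step; leave alone. Origin: centre of its underside.
Mind the look-alikes: they are no part of the job. Leave any turquoise look-alike of the slot_board alone.

How it is judged (in metres and radians):
At the end, for the whole second after the job is handed in: Slotted board flat and still on the step, its slotted end 37 to 53 mm past the far edge (45 wanted), square within 0.10 rad, not over the step's left or right side; plain board within 15 mm and all else within 20 mm of its start, upright (x of slot_end in the frame of step_edge between 0.037 and 0.053 m and angle between the x axis of slot_board and the x axis of step, either way round below 0.1 rad and y of slot_end in the frame of step_edge between -0.175 and 0.175 m and height (world z) of slot_board between 0.047 and 0.053 m and angle between slot_board's own z axis and vertical below 0.03 rad and linear speed of slot_board below 0.01 m/s and distance of plain_board from where it was at the start of the episode below 0.015 m and distance of each of cup, bottle_a, bottle_b, pitcher, bowl from where it was at the start of the episode below 0.02 m and angle between each of cup, bottle_a, bottle_b, pitcher, bowl's own z axis and vertical below 0.2 rad); the robot touches nothing.
It fails at once if the slotted board is lifted, tipped or dropped off the step (height (world z) of slot_board above 0.058 m or height (world z) of slot_board below 0.042 m or angle between slot_board's own z axis and vertical above 0.12 rad).
It fails at once if the plain board is disturbed (moved over 15 mm or tilted) (distance of plain_board from where it was at the start of the episode above 0.015 m or angle between plain_board's own z axis and vertical above 0.12 rad).
It fails at once if the cup, bottles, jug or bowl are disturbed (moved over 20 mm or tipped) (distance of any of cup, bottle_a, bottle_b, pitcher, bowl from where it was at the start of the episode above 0.02 m or angle between any of cup, bottle_a, bottle_b, pitcher, bowl's own z axis and vertical above 0.35 rad).
It also fails if it takes over 38 s, if anything falls off the work surface, if the arm or the gripper's body presses on something with over 40 N, if the wrist force passes 120 N, or if a joint passes its speed limit or range.

## Robot

A 6-joint arm with a two-finger parallel gripper is mounted at the origin on the work surface. World frame = base frame: x ahead of the robot, y to its left, z up, the work surface at z = 0. Lengths are in mm, angles in rad, forces in N, time in s.
With the tool pointing down it reaches from about 300 to 775 mm from the base axis. Payload 14.6 kg.
Tool frame: the origin (TCP) lies at the very end of the fingers, on their centre line; the grasp point (between the pads) lies 19 mm behind it; z points along the fingers, y is the line along which they close (so a half turn about z gives the same grasp; the last joint's range is limited). The gripper opens to 94 mm and grips with 3 to 60 N. Pads are 16 mm wide; open, the fingers measure 119 mm over their backs; the gripper's body (75 mm by 177 mm) begins 78 mm behind the grasp point.
Start: joints at [1.233, 0.3, 1.521, -0, 1.321, -0.067], TCP at [147.124, 529.947, 205.446] pointing down, gripper open.
Joint ranges: [-3.03, 3.03], [-0.79, 2.21], [0.23, 2.52], [-1.04, 4.18], [0, 3.07], [-2.55, 2.55]. Speed limits (rad/s): [2.22, 2.22, 2.57, 3.14, 3.14, 3.14].

## Interface

Orientations are given as [roll, pitch, yaw] about the fixed x, y, z axes, in that order (R = Rz(yaw) Ry(pitch) Rx(roll)).
In Python, from cell import manip, optics gives the robot as it stands.
- The arm moves only by the shell command python3 -m crank 'ROWS' [FORCE]. ROWS is JSON, a list of rows, each a list of 7 numbers: the opening in per cent of the stroke, from 0 (shut) to 100 (fully open), then the shift along the tool's x, y, z in mm, then the turn, a rotation vector about the tool's x, y, z in rad. A call has 1 to 10 rows; each row is the pose to reach, as a shift and turn from the pose commanded when the call began, along the tool's axes at that moment; what a row does not reach only later rows make up. A row lasts 1/10 s, in which the tool goes at most 50 mm and 8.59 degrees, less where a joint would pass 70% of its speed; a pose out of reach is approached as far as the arm can. A call with a gripper value outside its range is refused whole. The fingers move at their own pace and stop on an object; FORCE is the grip in N (left out, the last holds). Time passes only in rows, so rows that repeat a pose let the fingers close. It gives the time, the measured TCP pose, the force, the opening and the grip force at its end, in the units of the state.
- manip.read_state(): the state, without advancing time (a new reading comes with each control period).
- optics.camera(name): name is "scene" or "top"; returns (picture, depth): 384x512x3 uint8, red, green, blue; 384x512 float32, mm along the optical axis (not along the pixel's ray), 0 where there is no reading.
- optics.calibration(name): a dict with "camera_matrix" (3x3 intrinsics, pixels), "k1" (the pictures are not rectified: a ray, as slopes to the right and down, at radius r is drawn at 1 + k1 r^2 times it, then the intrinsics apply), "R" (3x3) and "t" (3): a world point X has camera coordinates R X + t. Camera axes: x right, y down, z forward; pixel columns grow to the right and rows downward; lengths in mm; the calibration is good to about 2 mm. A picture is of the moment at which its call begins. calibration takes no time and is no camera call.
- manip.sign_off(): hands the job in; it is judged then, once.
The state is a dict: "clock": time; "joints": joint angles; "qd": joint speeds; "effort": joint torques, N m; "eef_pos": TCP position; "eef_rot": TCP orientation; "wrist_force": force on the tool from outside, world axes, zero at the start; "moment": the same for the moment, N m; "finger_gap": finger opening in mm; "finger_force": force on a finger pad.
Only numpy, scipy, OpenCV 4.12 (cv2) and the standard library are available. Lean on these libraries where they do the work, as an engineer would, in place of code of your own. Each camera call takes 0.05 s, during which the arm holds its last target. There are 200 camera calls.

## Working session

There is one attempt and no reset: what is moved stays moved. The work goes in short steps, Python scripts to look and compute and a shell command to move; the robot and the scene stay as the last step left them, time stands still between calls to the robot, and variables do not carry over. Pictures are saved under pics/ and viewed, at most 10 in all, crops included, and the job is handed in when it is done.

```bash
mkdir -p pics; cat > h.py <<'E'
import numpy as np,cv2
from cell import manip,optics
def pix2w(name,uv,depth=None,z=None):
    c=optics.calibration(name);K=np.array(c["camera_matrix"]);R=np.array(c["R"]);t=np.array(c["t"]);k=c["k1"]
    out=[]
    for i,(u,v) in enumerate(uv):
        d=np.array([(u-K[0,2])/K[0,0],(v-K[1,2])/K[1,1]]);s=d.copy()
        for _ in range(20): s=d/(1+k*(s@s))
        r=np.array([s[0],s[1],1.])
        if z is None: p=R.T@(r*depth[int(round(v)),int(round(u))]-t)
        else:
            o=-R.T@t;w=R.T@r;p=o+w*(z-o[2])/w[2]
        out.append(p)
    return np.array(out)
E
python3 - <<'E'
from h import *
for n in("scene","top"):
    p,d=optics.camera(n);cv2.imwrite(f"pics/{n}0.png",p[:,:,::-1]);np.save(f"{n}0.npy",d)
    c=optics.calibration(n);print(n,c)
print(manip.read_state())
E
```

```text
scene {'camera_matrix': array([[414.99753792,   0.        , 241.11271897],
       [  0.        , 414.99753792, 197.04915579],
       [  0.        ,   0.        ,   1.        ]]), 'k1': -0.09644200834310217, 'R': array([[-0.8705133 ,  0.49210562, -0.00621749],
       [ 0.39056509,  0.68309554, -0.61712187],
       [-0.299442  , -0.53964113, -0.78684302]]), 't': array([ 466.55954511, -184.2466517 , 1373.04397581])}
top {'camera_matrix': array([[473.40108951,   0.        , 255.93338159],
       [  0.        , 473.40108951, 193.99089146],
       [  0.        ,   0.        ,   1.        ]]), 'k1': -0.19294666513711142, 'R': array([[ 1.05327795e-04, -9.99984263e-01, -5.60908828e-03],
       [-9.86649053e-01,  8.09580610e-04, -1.62858809e-01],
       [ 1.62860787e-01,  5.55135520e-03, -9.86633441e-01]]), 't': array([  14.01855869,  551.95564383, 1286.32188046])}
{'clock': 0.1, 'joints': array([ 1.23338085e+00,  3.00433343e-01,  1.52149665e+00, -2.28018830e-05,
        1.32071004e+00, -6.65806086e-02]), 'qd': array([ 8.32390604e-05, -1.82878972e-03, -1.84565059e-03, -1.55008366e-03,
        6.58115754e-04, -4.39766440e-04]), 'effort': array([ 2.63386770e-03, -5.32638574e+01, -3.53286481e+01,  7.10228132e-02,
        2.35117658e-02,  7.91402613e-06]), 'eef_pos': array([147.06673994, 529.73413049, 204.94275777]), 'eef_rot': array([-3.14054612e+00, -4.76461212e-05,  2.87076342e+00]), 'wrist_force': array([-0.06667051,  0.50265896,  0.63848287]), 'moment': array([ 0.02097125, -0.00257075,  0.01782262]), 'finger_force': 0.0, 'finger_gap': 94.05789432016091}
```

View pics/scene0.png

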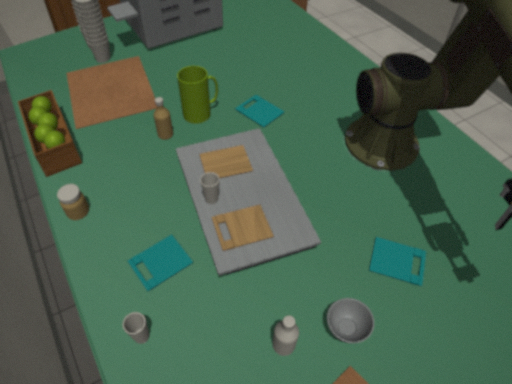

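View pics/top0.png

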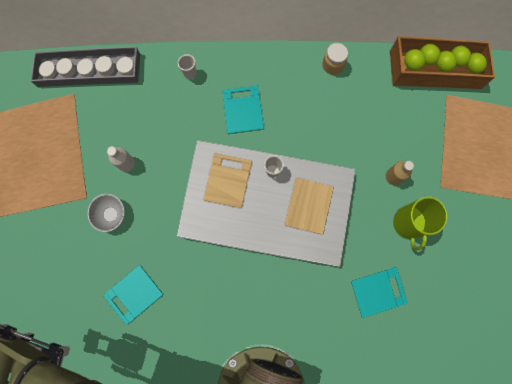

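The step is centred near top (267,203). There is one wooden board at top (228,180) with a slot at (231,165), and a plain one at (309,205). The cup is at (274,168). The three turquoise slotted look-alikes at top (243,109), (133,295) and (379,292) are on the table, so they aren't the target. I'll confirm in an enlarged crop.

```bash
python3 - <<'E'
from h import *
p=cv2.imread("pics/top0.png");cv2.imwrite("pics/topc.png",cv2.resize(p[135:270,170:365],None,fx=4,fy=4,interpolation=cv2.INTER_CUBIC))
p=cv2.imread("pics/scene0.png");cv2.imwrite("pics/scenec.png",cv2.resize(p[125:275,170:325],None,fx=4,fy=4,interpolation=cv2.INTER_CUBIC))
E
```

```text
(no output)
```

View pics/topc.png

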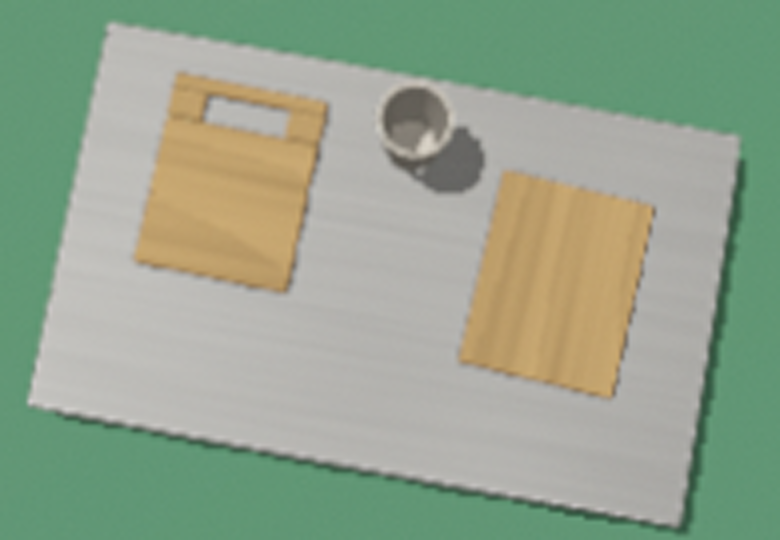

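View pics/scenec.png

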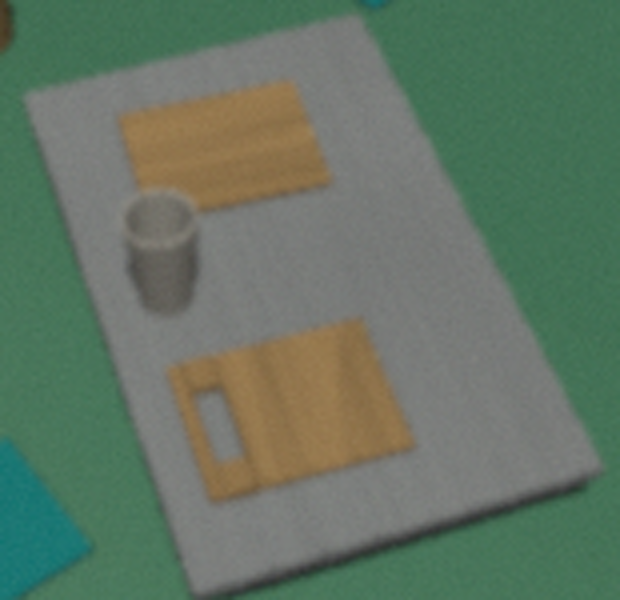

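The crops confirm it. The slotted wooden board has its slot at top crop (245,115) and its near end runs (137,261)–(287,292). The plain board is at (556,283) and the cup foot is around (425,150). Next I'll triangulate the corners.

```bash
cat > m.py <<'E'
from h import *
def ray(n,uv):
    a=pix2w(n,[uv],z=0.)[0];b=pix2w(n,[uv],z=100.)[0];return a,(b-a)/np.linalg.norm(b-a)
def tri(u1,u2):
    A=np.zeros((3,3));B=np.zeros(3)
    for n,u in(("top",u1),("scene",u2)):
        o,d=ray(n,u);P=np.eye(3)-np.outer(d,d);A+=P;B+=P@o
    return np.linalg.solve(A,B)
T=lambda c:(c[0]/4+170-.375,c[1]/4+135-.375)
S=lambda c:(c[0]/4+170-.375,c[1]/4+125-.375)
if __name__=="__main__":
    st={"FL":((107,24),(200,595)),"FR":((740,136),(26,95)),"NR":((684,527),(358,16)),"NL":((30,404),(602,468))}
    bd={"FL":((177,73),(213,501)),"FR":((327,103),(170,367)),"NR":((287,292),(362,320)),"NL":((137,261),(412,443))}
    P={}
    for nm,s,z in(("step",st,50.),("board",bd,58.)):
        for k,(a,b) in s.items():
            P[nm,k]=pix2w("top",[T(a)],z=z)[0]
            print(nm,k,tri(T(a),S(b)).round(1),P[nm,k].round(1),pix2w("scene",[S(b)],z=z)[0].round(1))
    f=lambda n:{k:P[n,k][:2] for k in("FL","FR","NR","NL")}
    s=f("step");b=f("board")
    def yaw(q):
        v=(q["FL"]-q["NL"])+(q["FR"]-q["NR"]);w=q["FL"]-q["FR"]+q["NL"]-q["NR"];v=v+np.array([w[1],-w[0]])
        return np.arctan2(v[1],v[0])
    ys,yb=yaw(s),yaw(b);cs=np.mean(list(s.values()),0);cb=np.mean(list(b.values()),0)
    ex=np.array([np.cos(ys),np.sin(ys)]);ey=np.array([-ex[1],ex[0]]);bx=np.array([np.cos(yb),np.sin(yb)])
    e=cs+140*ex
    print("step",cs,ys,"board",cb,yb,"slot_end rel",(cb+70*bx-e)@ex,(cb+70*bx-e)@ey,"near end",cb-70*bx)
    for n,uv in(("cup",(432,155)),("plain",(556,283))):
        q=pix2w("top",[T(uv)],z=50.)[0][:2];print(n,q,(q-e)@ex,(q-e)@ey)
E
python3 m.py
```

```text
step FL [705.  186.6  49.1] [706.8 185.   50. ] [703.3 188.7  50. ]
step FR [ 622.  -266.1   48.3] [ 624.2 -267.5   50. ] [ 620.3 -262.    50. ]
step NR [ 346.5 -219.9   41.3] [ 348.5 -220.    50. ] [ 349.8 -210.    50. ]
step NL [433.  234.8  47. ] [433.9 233.2  50. ] [433.2 237.2  50. ]
board FL [667.3 134.5  54.8] [668.2 133.1  58. ] [666.6 137.6  58. ]
board FR [644.3  28.1  56.5] [646.   26.6  58. ] [642.8  30.9  58. ]
board NR [510.   56.1  53.2] [511.6  54.1  58. ] [510.   61.1  58. ]
board NL [532.9 160.2  54. ] [533.4 158.9  58. ] [533.5 163.2  58. ]
step [528.34336008 -17.33083982] -0.1793381627931421 board [589.76949702  93.17837951] -0.19979983547944877 slot_end rel -29.286127450513927 118.26174694896591 near end [521.16205429 107.07150017]
cup [610.15026816 -47.46669328] -54.129528894382624 -15.059949059841845
plain [ 518.79036903 -133.58401009] -128.66272651702315 -116.09274510558573
```

Height agrees with the text (about 55 ± 3 mm for the board top). The slotted end is 29 mm short and the board is about 0.02 rad off, so the push is about 74 mm along yaw -0.18. I'll move behind the board at height, with the finger line parallel to the step edge.

```bash
python3 -m crank '[[60,-426,-312,0,0,0,-0.0915],[60,-426,-312,0,0,0,-0.0915],[60,-426,-312,0,0,0,-0.0915],[60,-426,-312,0,0,0,-0.0915],[60,-426,-312,0,0,0,-0.0915],[60,-426,-312,0,0,0,-0.0915],[60,-426,-312,0,0,0,-0.0915],[60,-426,-312,0,0,0,-0.0915],[60,-426,-312,0,0,0,-0.0915],[60,-426,-312,0,0,0,-0.0915]]' 10
```

```text
clock: 1.1
eef_pos: [457.6, 135.4, 205.4]
eef_rot: [3.142, -0.0, 2.962]
wrist_force: [1.0, 1.8, -0.2]
finger_gap: 56.3
finger_force: 0.0
```

```bash
python3 -m crank '[[60,0,0,0,0,0,0],[60,0,0,0,0,0,0],[60,0,0,0,0,0,0]]'
```

```text
clock: 1.4
eef_pos: [456.2, 138.1, 205.3]
eef_rot: [-3.142, -0.001, 2.963]
wrist_force: [0.1, 0.5, 0.7]
finger_gap: 56.5
finger_force: 0.0
```

```bash
python3 -m crank '[[60,-21,-19,0,0,0,0],[60,-21,-19,40,0,0,0],[60,-21,-19,80,0,0,0],[60,-21,-19,120,0,0,0],[60,-21,-19,135,0,0,0],[60,-21,-19,135,0,0,0],[60,-21,-19,135,0,0,0]]'; python3 - <<'E'
from h import *
p,d=optics.camera("top");cv2.imwrite("pics/t1.png",cv2.resize(p[135:270,170:365,::-1],None,fx=4,fy=4,interpolation=cv2.INTER_CUBIC))
p,d=optics.camera("scene");cv2.imwrite("pics/s1.png",cv2.resize(p[125:275,170:325,::-1],None,fx=4,fy=4,interpolation=cv2.INTER_CUBIC))
E
```

```text
clock: 2.1
eef_pos: [474.1, 115.9, 71.3]
eef_rot: [3.141, 0.001, 2.964]
wrist_force: [1.1, 0.7, -0.5]
finger_gap: 56.1
finger_force: 0.0
```

View pics/s1.png

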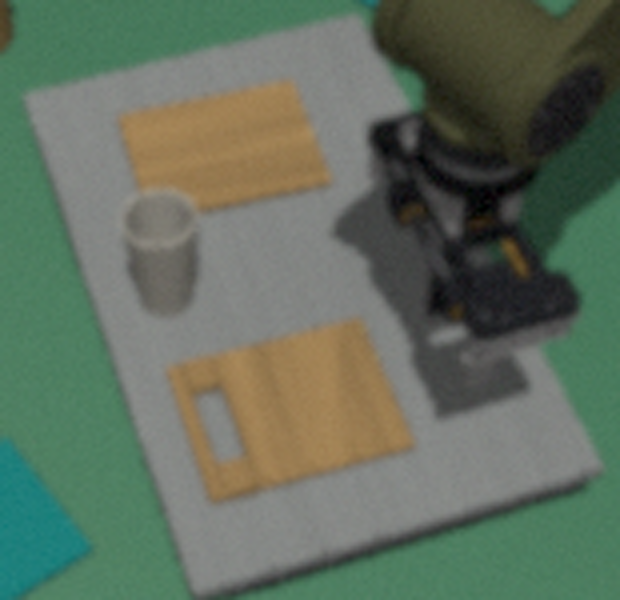

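The gripper stands behind the board's near end (360,320)–(412,443), with the fingertips near (450–490, 340–360). I'll check where the TCP projects, then lower.

```bash
python3 - <<'E'
from m import *
c=optics.calibration("scene");y=np.array([.178,.984,0])
for s in(-28,0,28):
    X=np.array([474.1,115.9,71.3])+s*y
    p=c["R"]@X+c["t"];q=p[:2]/p[2];q=q*(1+c["k1"]*(q@q));u=np.array(c["camera_matrix"])@[*q,1]
    print((u[:2]+.375-[170,125])*4)
E
python3 -m crank '[[60,0,0,10,0,0,0],[60,0,0,17,0,0,0],[60,0,0,17,0,0,0],[60,0,0,17,0,0,0]]'
```

```text
[434.68736984 312.21260224]
[450.57930707 343.49442967]
[466.9206627  375.68539193]
clock: 2.6
eef_pos: [474.0, 114.9, 53.3]
eef_rot: [-3.141, -0.0, 2.962]
wrist_force: [0.1, 0.3, -0.4]
finger_gap: 56.2
finger_force: 0.0
```

```bash
python3 -m crank '[[60,-8,0,0,0,0,0],[60,-16,0,0,0,0,0],[60,-22,0,0,0,0,0],[60,-27,0,0,0,0,0],[60,-32,0,0,0,0,0],[60,-37,0,0,0,0,0],[60,-42,0,0,0,0,0],[60,-47,0,0,0,0,0],[60,-50,0,0,0,0,0],[60,-50,0,0,0,0,0]]'
python3 -m crank '[[60,-4,0,0,0,0,0],[60,-8,0,0,0,0,0],[60,-12,0,0,0,0,0],[60,-16,0,0,0,0,0],[60,-20,0,0,0,0,0],[60,-24,0,0,0,0,0],[60,-28,0,0,0,0,0],[60,-32,0,0,0,0,0],[60,-35,0,0,0,0,0],[60,-35,0,0,0,0,0]]'; python3 - <<'E'
from h import *
a,d=optics.camera("top");b,d=optics.camera("scene")
f=lambda p,r:cv2.resize(p[r[0]:r[1],r[2]:r[3],::-1],None,fx=4,fy=4,interpolation=cv2.INTER_CUBIC)
A=f(a,(125,220,175,275));B=f(b,(165,285,190,290))
o=np.zeros((480,800,3),np.uint8);o[:380,:400]=A;o[:,400:]=B
cv2.imwrite("pics/p2.png",o)
E
```

```text
clock: 3.6
eef_pos: [523.6, 105.9, 53.4]
eef_rot: [3.142, 0.0, 2.962]
wrist_force: [0.2, 0.5, 0.8]
finger_gap: 56.5
finger_force: 0.0
clock: 4.6
eef_pos: [558.1, 99.7, 53.4]
eef_rot: [3.142, 0.0, 2.962]
wrist_force: [-0.5, 0.7, -0.4]
finger_gap: 56.5
finger_force: 0.0
```

View pics/p2.png

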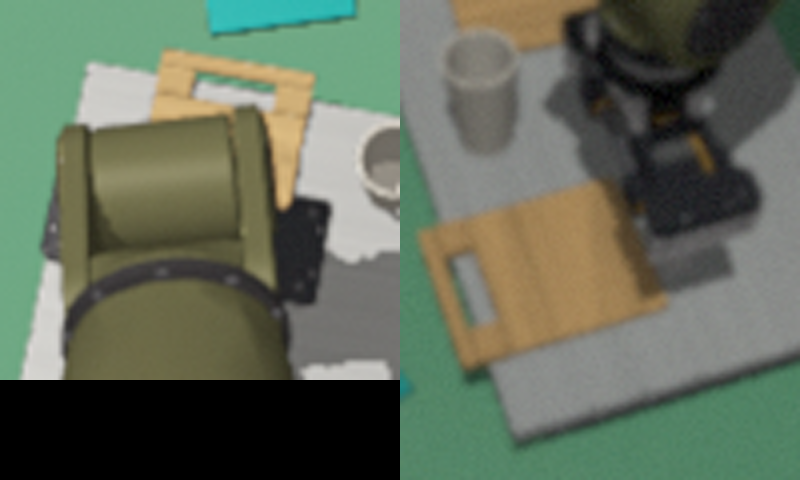

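Left panel (top): the slotted end now runs (163,51)–(315,75), past the edge, and the near-left step corner is at (90,65). Right panel (scene): the end runs (418,232)–(467,370). The cup hasn't moved.

```bash
cat > ov.py <<'E'
from m import *
def ov(top,scene,ot,os):
    E={"top":np.array([[706.8,185],[624.2,-267.5]]),"scene":np.array([[703.3,188.7],[620.3,-262]])}
    for n,pts,o in(("top",top,ot),("scene",scene,os)):
        a,b=[pix2w(n,[(u/4+o[0]-.375,v/4+o[1]-.375)],z=58.)[0][:2] for u,v in pts]
        L,R=E[n];w=(L-R)/np.linalg.norm(L-R);nn=np.array([w[1],-w[0]])
        print(n,"corners",a.round(1),b.round(1),"overhang L,R",((a-L)@nn).round(1),((b-L)@nn).round(1),"y mid",(((a+b)/2-(L+R)/2)@w).round(1))
E
python3 -c "
from ov import *
ov([(163,51),(315,75)],[(67,370),(18,232)],(175,125),(190,165))"
```

```text
top corners [713.8 129.6] [695.7  21. ] overhang L,R 16.8 18.5 y mid 121.7
scene corners [712.7 135.8] [693.9  25.3] overhang L,R 18.8 20.4 y mid 122.8
```

Mean overhang is about 18.5 mm and the end is square to within 0.02 rad. That leaves 26 mm to push.

```bash
python3 -m crank '[[60,-4,0,0,0,0,0],[60,-8,0,0,0,0,0],[60,-12,0,0,0,0,0],[60,-16,0,0,0,0,0],[60,-20,0,0,0,0,0],[60,-23,0,0,0,0,0],[60,-25,0,0,0,0,0],[60,-26,0,0,0,0,0],[60,-26,0,0,0,0,0]]'
python3 -m crank '[[60,20,0,0,0,0,0],[60,50,0,0,0,0,0],[60,50,0,-40,0,0,0],[60,50,0,-80,0,0,0],[60,90,0,-120,0,0,0],[60,130,0,-120,0,0,0],[60,160,0,-120,0,0,0],[60,160,0,-120,0,0,0],[60,160,0,-120,0,0,0]]'
python3 - <<'E'
from h import *
a,d=optics.camera("top");b,d=optics.camera("scene")
f=lambda p,r:cv2.resize(p[r[0]:r[1],r[2]:r[3],::-1],None,fx=4,fy=4,interpolation=cv2.INTER_CUBIC)
A=f(a,(125,220,175,275));B=f(b,(165,285,190,290))
o=np.zeros((480,800,3),np.uint8);o[:380,:400]=A;o[:,400:]=B
cv2.imwrite("pics/p3.png",o)
E
```

```text
clock: 5.6
eef_pos: [583.4, 95.1, 53.4]
eef_rot: [3.142, 0.0, 2.962]
wrist_force: [-0.6, 0.3, -0.3]
finger_gap: 56.5
finger_force: 0.0
clock: 6.5
eef_pos: [426.1, 123.8, 174.0]
eef_rot: [3.141, 0.001, 2.963]
wrist_force: [0.9, -0.3, -0.8]
finger_gap: 56.6
finger_force: 0.0
```

View pics/p3.png

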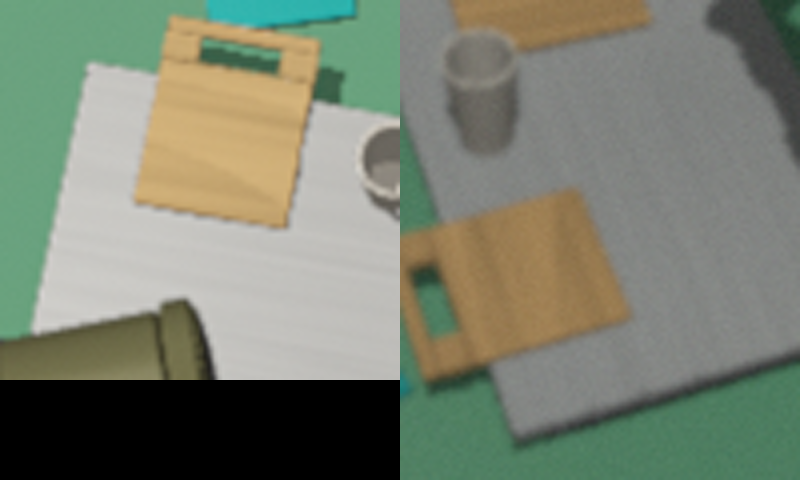

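The slot now hangs free over green. Top panel: far end (171,15)–(321,40), near end (135,202)–(287,228). Scene panel: near end (580,188)–(630,317). The cup is unchanged and the gripper is away.

```bash
python3 -c "
from ov import *
ov([(171,15),(321,40)],[(230,317),(180,188)],(175,125),(190,165))
ov([(135,202),(287,228)],[(230,317),(180,188)],(175,125),(190,165))
print(manip.read_state()['clock'])"
```

```text
top corners [740.6 124.3] [721.6  16.8] overhang L,R 44.2 44.7 y mid 121.8
scene corners [604.1 152.7] [582.4  47.1] overhang L,R -91.0 -93.2 y mid 121.9
top corners [603.7 147.5] [585.   40.5] overhang L,R -94.6 -93.9 y mid 120.3
scene corners [604.1 152.7] [582.4  47.1] overhang L,R -91.0 -93.2 y mid 121.9
6.6
```

```bash
python3 -c "
from cell import manip
print(manip.sign_off())"
```

```text
the job is handed in; nothing more can be done
None
```

I handed the job in at about 6.6 s: the slotted board overhangs the far edge by about 45 mm (44–48 mm across the two cameras) and is square within about 0.02 rad, with the cup and plain board looking unmoved in the last pictures, the gripper clear, and no judging result returned.

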